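# Clear the heatsinks and close the component tins

## Task

Clear the lab bench: put every black finned heatsink into the widest tin, and then close each of the three tins with the lid of its own size, knob up, so that it sits fully home and level on the rim. Leave the tins standing upright on the bench, and leave the circuit board and the solder spool that stand among them where they are.

Things in the scene. Friction and masses are not known exactly. Their poses are not given: they have to be found in the camera images.
- tin_wide: the wide open round tin, bare aluminium, loose, standing upright: outer diameter 124 mm, mouth (inner diameter) 118 mm, wall 3 mm, floor 4 mm thick, 78 mm high; empty at the start, for the heatsinks. Origin: centre of its underside, z up, so the rim is at z = 78 mm.
- tin_middle: the middle open round tin, bare aluminium, loose, standing upright: outer diameter 100 mm, mouth (inner diameter) 94 mm, wall 3 mm, floor 4 mm thick, 90 mm high; a layer of can capacitors on its floor, up to 27 mm high. Origin: centre of its underside, z up, so the rim is at z = 90 mm.
- tin_narrow: the narrow open round tin, bare aluminium, loose, standing upright: outer diameter 76 mm, mouth (inner diameter) 70 mm, wall 3 mm, floor 4 mm thick, 70 mm high; a layer of brass spacers on its floor, up to 18 mm high. Origin: centre of its underside, z up, so the rim is at z = 70 mm.
- lid_wide: loose lid of the wide tin, lying knob up: aluminium flange 128 mm across, 3 mm thick, over a plug 113 mm across, 8 mm deep, tapered below, that drops into the mouth till the flange rests on the rim; central black round knob, 26 mm across, 28 mm tall. Origin: centre of the plug's underside, z up; flange underside z = 8 mm, top 11, knob top 39. Seated: origin 8 mm below the rim.
- lid_middle: loose lid of the middle tin, lying knob up: aluminium flange 104 mm across, 3 mm thick, over a plug 89 mm across, 8 mm deep, tapered below, that drops into the mouth till the flange rests on the rim; central black round knob, 26 mm across, 28 mm tall. Origin: centre of the plug's underside, z up; flange underside z = 8 mm, top 11, knob top 39. Seated: origin 8 mm below the rim.
- lid_narrow: loose lid of the narrow tin, lying knob up: aluminium flange 80 mm across, 3 mm thick, over a plug 65 mm across, 8 mm deep, tapered below, that drops into the mouth till the flange rests on the rim; central black round knob, 26 mm across, 28 mm tall. Origin: centre of the plug's underside, z up; flange underside z = 8 mm, top 11, knob top 39. Seated: origin 8 mm below the rim.
- heatsink1: a black finned heatsink block, 60 mm long (its x), 30 mm wide (its y), 20 mm high (its z), lying flat on the bench with fins up; origin in the middle of the block (10 mm above the bench). Four or all five of the five heatsinks are present; the other is absent.
- heatsink2: a black finned heatsink block, 60 mm long (its x), 30 mm wide (its y), 20 mm high (its z), lying flat on the bench with fins up; origin in the middle of the block (10 mm above the bench). Four or all five of the five heatsinks are present; the other is absent.
- heatsink3: a black finned heatsink block, 60 mm long (its x), 30 mm wide (its y), 20 mm high (its z), lying flat on the bench with fins up; origin in the middle of the block (10 mm above the bench). Four or all five of the five heatsinks are present; the other is absent.
- heatsink4: a black finned heatsink block, 60 mm long (its x), 30 mm wide (its y), 20 mm high (its z), lying flat on the bench with fins up; origin in the middle of the block (10 mm above the bench). Four or all five of the five heatsinks are present; the other is absent.
- heatsink5: a black finned heatsink block, 60 mm long (its x), 30 mm wide (its y), 20 mm high (its z), lying flat on the bench with fins up; origin in the middle of the block (10 mm above the bench). Four or all five of the five heatsinks are present; the other is absent.
- board: bystander: small circuit board, 70 x 45 mm, 18 mm high with its parts; origin at the centre of its underside
- spool: bystander: spool of solder standing on its end, 56 mm in diameter, 36 mm high; origin at the centre of its underside

How it is judged:
On the way:
1. every heatsink that is present lies inside the widest tin (horizontal distance between each of heatsink1, heatsink2, heatsink3, heatsink4, heatsink5 and tin_wide below 0.058 m and z of heatsink1 in the frame of tin_wide between 0.004 and 0.072 m and z of heatsink2 in the frame of tin_wide between 0.004 and 0.072 m and z of heatsink3 in the frame of tin_wide between 0.004 and 0.072 m and z of heatsink4 in the frame of tin_wide between 0.004 and 0.072 m and z of heatsink5 in the frame of tin_wide between 0.004 and 0.072 m), for 0.2 s.
At the end, for the whole second after the job is handed in: Every heatsink present is inside the widest tin (below its rim); each tin stands upright on the bench (within 0.05 rad) with the lid of its own size on it: centred within 4.5 mm, at its seated height within 2.5 mm, level within 0.06 rad and at rest (all of step 1 and horizontal distance between lid_wide and tin_wide below 0.0045 m and z of lid_wide in the frame of tin_wide between 0.0675 and 0.0725 m and angle between each of lid_wide, lid_middle, lid_narrow's own z axis and vertical below 0.06 rad and angle between each of tin_wide, tin_middle, tin_narrow's own z axis and vertical below 0.05 rad and height (world z) of each of tin_wide, tin_middle, tin_narrow below 0.006 m and linear speed of each of lid_wide, lid_middle, lid_narrow below 0.02 m/s and horizontal distance between lid_middle and tin_middle below 0.0045 m and z of lid_middle in the frame of tin_middle between 0.0795 and 0.0845 m and horizontal distance between lid_narrow and tin_narrow below 0.0045 m and z of lid_narrow in the frame of tin_narrow between 0.0595 and 0.0645 m); the robot touches nothing.
It fails at once if a tin is tipped over (angle between any of tin_wide, tin_middle, tin_narrow's own z axis and vertical above 0.5 rad).
It fails at once if a bystander (board, spool) is shifted by more than 50 mm (distance of any of board, spool from where it was at the start of the episode above 0.05 m).
Of heatsink1, heatsink2, heatsink3, heatsink4, heatsink5 only 4 to 5 are there at a start; the rules pass over those that are not, and their reading is None.
At some moment in a run one of lid_wide, lid_middle, lid_narrow, heatsink1, heatsink2, heatsink3, heatsink4, heatsink5 may be knocked a few centimetres aside while the robot is not near it.
It also fails if it takes over 208 s, if anything falls off the work surface, if the arm or the gripper's body presses on something with over 40 N, if the wrist force passes 120 N, or if a joint passes its speed limit or range.

## Robot

A 7-joint arm with a two-finger parallel gripper is mounted at the origin on the work surface. World frame = base frame: x ahead of the robot, y to its left, z up, the work surface at z = 0. Lengths are in m, angles in rad, forces in N, time in s.
With the tool pointing down it reaches from about 0.425 to 0.95 m from the base axis. Payload 4.7 kg.
Tool frame: the origin (TCP) lies on the centre line of the jaws, within the pads' length; the fingertips stand 8 mm ahead of it and the grasp point (between the pads) lies 11 mm behind it; y points along the fingers, z is the direction in which the jaws open and shut, and the axes are right-handed (so a half turn about y gives the same grasp; the last joint's range is limited). The gripper opens to 85 mm and grips with 20 to 120 N. Pads are 22 mm wide; open, the fingers measure 114 mm over their backs; the gripper's body (76 mm by 85 mm) begins 54 mm behind the grasp point. The pads swing forward as they close: fully open they stand 13 mm farther back than shut.
Start: joints at [1.292, 0.469, -0.049, 1.532, 0.024, 1.141, -0.082], TCP at [0.167, -0.654, 0.239] pointing down, gripper open.
Joint ranges: [-2.59, 2.59], [-0.33, 1.99], [-1.39, 1.29], [0.1, 2.45], [-1.04, 4.18], [0.21, 1.99], [-2.66, 2.66]. Speed limits (rad/s): [2.57, 2.57, 3.14, 3.14, 3.14, 3.14, 3.14].

## Interface

Orientations are given as a unit quaternion [w, x, y, z].
In Python, from bench import bot gives the robot as it stands. Calls block until the motion is done:
- bot.move_pose(position, orientation): joint-space move of the TCP to a pose.
- bot.move_straight(position, vel=0.15, attitude=None, f_stop=None): straight line of the TCP; attitude=None keeps the orientation; vel is the mean speed in m/s. With f_stop (N) it stops when the force on the tool has changed by that much, and returns True; else False.
- bot.goto_joints(angles): joint-space move.
- bot.ungrasp() and bot.close(force=None): open the fingers fully, or close them until they stop; force is the grip in N (None keeps the last).
- bot.pause(seconds).
- bot.ik(position, orientation): joint angles nearest the present ones, or None.
- bot.read_camera(name): name is "scene" or "side" or "wrist"; returns (picture, depth): 384x512x3 uint8, red, green, blue; 384x512 float32, m along the optical axis (not along the pixel's ray), 0 where there is no reading.
- bot.camera_model(name): a dict with "intrinsics" (3x3 intrinsics, pixels), "camera_from_world" (4x4, takes a point from world to camera coordinates). Camera axes: x right, y up, looking along -z (the intrinsics and any distortion apply to the point x, -y, -z); pixel columns grow to the right and rows downward; lengths in m; the calibration is good to about 2 mm. A picture is of the moment at which its call begins: read the wrist's pose just before it. camera_model takes no time and is no camera call; for the wrist camera it gives the pose at the moment of the call.
A pose or a line that the arm cannot do raises bot.IKError and nothing moves.
- bot.close_job(): hands the job in, once; it reports no verdict.
Readings, each from a call of its own:
- bot.current_t(): time.
- bot.current_joints(): joint angles.
- bot.current_qvel(): joint speeds.
- bot.current_effort(): joint torques, N m.
- bot.current_position(): TCP position.
- bot.current_eef_rot(): TCP orientation.
- bot.current_force(): force on the tool from outside, world axes, zero at the start.
- bot.current_moment(): the same for the moment, N m.
- bot.current_grip_width(): finger opening in m.
Only numpy, scipy, OpenCV 4.12 (cv2) and the standard library are available. Lean on these libraries where they do the work, as an engineer would, in place of code of your own. Each camera call takes 0.05 s, during which the arm holds its last target.

## Working session

There is one attempt and no reset: what is moved stays moved. The work goes in short steps, each a Python script; the robot and the scene stay as the last script left them, time stands still between calls to the robot, and variables do not carry over. Pictures are saved under pics/ and viewed, and the job is handed in when it is done.

```bash
ls; mkdir -p pics; python3 - <<'E'
from bench import bot
import cv2,numpy as np
for n in ["scene","side","wrist"]:
    p,d=bot.read_camera(n); m=bot.camera_model(n)
    np.savez(f"pics/{n}0.npz",p=p,d=d,**{k:np.array(v) for k,v in m.items()})
    cv2.imwrite(f"pics/{n}0.png",p[:,:,::-1])
    print(n,m.keys(),np.round(m["intrinsics"],1).tolist(),np.round(m["camera_from_world"],3).tolist(),(d==0).mean())
print(bot.current_t(),bot.current_position(),bot.current_eef_rot(),bot.current_grip_width())
E
```

```text
pics
scene dict_keys(['intrinsics', 'camera_from_world']) [[429.4, 0.0, 258.4], [0.0, 429.4, 188.6], [0.0, 0.0, 1.0]] [[-0.168, 0.986, 0.004, 0.087], [-0.797, -0.139, 0.588, 0.404], [0.58, 0.095, 0.809, -1.571], [0.0, 0.0, 0.0, 1.0]] 0.004180908203125
side dict_keys(['intrinsics', 'camera_from_world']) [[367.6, 0.0, 256.1], [0.0, 367.6, 187.6], [0.0, 0.0, 1.0]] [[0.925, -0.38, 0.002, -0.511], [0.233, 0.572, 0.787, -0.155], [-0.3, -0.727, 0.617, -0.837], [0.0, 0.0, 0.0, 1.0]] 0.0039215087890625
wrist dict_keys(['intrinsics', 'camera_from_world']) [[306.0, 0.0, 255.7], [0.0, 306.0, 188.5], [0.0, 0.0, 1.0]] [[0.247, -0.969, -0.003, -0.675], [0.931, 0.238, -0.278, 0.038], [0.27, 0.066, 0.961, -0.38], [0.0, 0.0, 0.0, 1.0]] 0.004145304361979167
0.15 [ 0.166733   -0.65364218  0.23847173] [ 0.08799117 -0.08816103  0.70213009 -0.70106955] 0.08478570010672962
```

View pics/scene0.png

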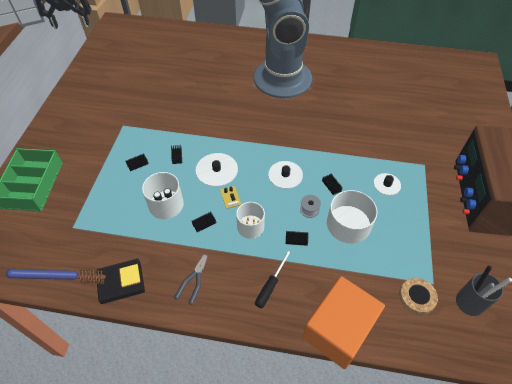

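View pics/side0.png

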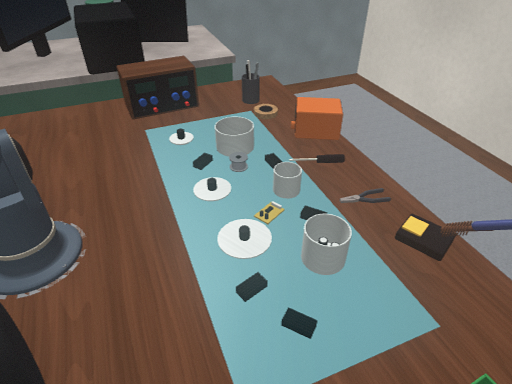

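View pics/wrist0.png

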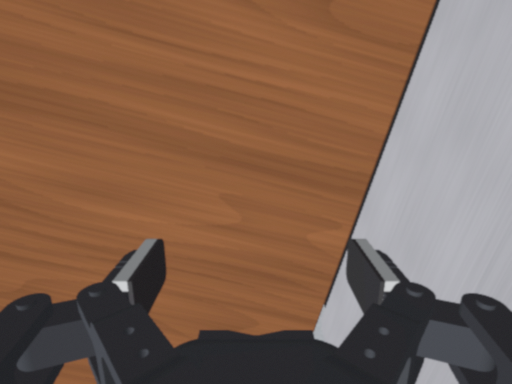

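The pictures show five heatsinks (scene px (137,162), (177,154), (204,222), (297,238), (332,184)), tins wide (352,217), middle (163,197) and narrow (250,221), lids (217,169), (286,174) and (387,184), the board at (231,196) and the spool at (310,206). Next I'll measure them.

```bash
cat > h.py <<'E'
import numpy as np, cv2
from scipy.spatial.transform import Rotation as R
def grab(n,save=None):
    from bench import bot
    m=bot.camera_model(n); p,d=bot.read_camera(n)
    if save: cv2.imwrite(f"pics/{save}.png",p[:,:,::-1])
    return p,d,np.array(m["intrinsics"]),np.array(m["camera_from_world"])
def load(n):
    z=np.load(f"pics/{n}.npz"); return z["p"],z["d"],z["intrinsics"],z["camera_from_world"]
def cloud(d,K,T):
    v,u=np.mgrid[:d.shape[0],:d.shape[1]]
    c=np.stack([(u-K[0,2])/K[0,0]*d,-(v-K[1,2])/K[1,1]*d,-d],-1)
    return (c-T[:3,3])@T[:3,:3]
def ray(uv,z,K,T):
    uv=np.asarray(uv,float).reshape(-1,2)
    r=np.c_[(uv[:,0]-K[0,2])/K[0,0],-(uv[:,1]-K[1,2])/K[1,1],-np.ones(len(uv))]@T[:3,:3]
    o=-T[:3,:3].T@T[:3,3]
    return (o+r*((z-o[2])/r[:,2])[:,None])[:,:2]
def proj(P,K,T):
    c=np.asarray(P)@T[:3,:3].T+T[:3,3]
    return np.c_[K[0,0]*c[:,0]/-c[:,2]+K[0,2],K[1,1]*-c[:,1]/-c[:,2]+K[1,2]]
def circ(P):
    A=np.c_[2*P,np.ones(len(P))]; s=np.linalg.lstsq(A,(P**2).sum(1),rcond=None)[0]
    return s[:2],np.sqrt(s[2]+s[:2]@s[:2])
def comps(mask,amin):
    n,l,st,c=cv2.connectedComponentsWithStats(mask.astype(np.uint8))
    return [(l==i) for i in range(1,n) if st[i,4]>=amin]
def quat(th):
    z=np.array([np.cos(th),np.sin(th),0]);y=np.array([0,0,-1.]);x=np.cross(y,z)
    q=R.from_matrix(np.c_[x,y,z]).as_quat(); return q[[3,0,1,2]]
def matmask(p):
    hsv=cv2.cvtColor(p,cv2.COLOR_RGB2HSV)
    t=(hsv[...,0]>80)&(hsv[...,0]<105)&(hsv[...,1]>80)
    c=max(cv2.findContours(t.astype(np.uint8),0,2)[0],key=cv2.contourArea)
    h=np.zeros(t.shape,np.uint8); cv2.fillPoly(h,[cv2.convexHull(c)],1)
    return t,h>0
def find(p,d,K,T):
    t,h=matmask(p); W=cloud(d,K,T); out={}
    v=p.max(-1)
    dark=(v<60)&h&(d>0)
    hs=[];kn=[]
    for m in comps(dark,25):
        z=np.percentile(W[m][:,2],90); vu=np.argwhere(m).mean(0)[::-1]
        e=W[m]
        if z>.027 : kn.append((vu.round().tolist(),int(m.sum()),e[e[:,2]>.033][:,:2].mean(0).round(4).tolist(),round(z,4)))
        else:
            top=m&(W[...,2]>.012)
            rc=cv2.minAreaRect((W[top][:,:2]*1000).astype(np.float32))
            hs.append((vu.round().tolist(),int(m.sum()),np.round(rc[0],1).tolist(),np.round(rc[1],1).tolist(),round(rc[2],1),round(z,4)))
    return hs,kn
E
python3 - <<'E'
from h import *
for n in ["scene0","side0"]:
    p,d,K,T=load(n); hs,kn=find(p,d,K,T)
    for a in hs: print("H",a)
    for a in kn: print("K",a)
    W=cloud(d,K,T);t,h=matmask(p)
    print("mat z",np.median(W[t][:,2]),W[t][:,2].std(), "mat xy", W[t][:,:2].min(0),W[t][:,:2].max(0))
    for H in (.07,.078,.09):
        for m in comps((abs(W[...,2]-H)<.004)&h&(p.min(-1)>90),40):
            c,r=circ(W[m][:,:2]); vu=np.argwhere(m).mean(0)[::-1]
            print("T",H,vu.round(),c.round(4),r.round(4),m.sum())
    for m in comps((abs(W[...,2]-.011)<.004)&h&(p.min(-1)>150),60):
        q=W[m][:,:2]; c,r=cv2.minEnclosingCircle((q*1000).astype(np.float32)); print("L",np.argwhere(m).mean(0)[::-1].round(),np.round(c,1),round(r,1))
E
```

```text
H ([176.0, 156.0], 141, [432.7, -274.2], [53.2, 28.6], 20.3, np.float64(0.0219))
H ([137.0, 162.0], 208, [481.7, -385.8], [34.1, 57.8], 40.1, np.float64(0.0223))
H ([332.0, 184.0], 213, [463.2, 210.7], [59.7, 33.1], 38.0, np.float64(0.0217))
H ([203.0, 222.0], 256, [654.4, -132.0], [32.7, 58.4], 39.7, np.float64(0.0223))
H ([296.0, 238.0], 257, [661.5, 128.5], [33.0, 57.6], 4.9, np.float64(0.0224))
K ([216.0, 166.0], 67, [0.4691, -0.1382], np.float64(0.0415))
K ([285.0, 171.0], 67, [0.453, 0.0687], np.float64(0.0428))
K ([388.0, 181.0], 75, [0.4362, 0.3705], np.float64(0.0408))
mat z 0.0016803901577708323 0.06339517141209208 mat xy [-1.3811183  -0.49060758] [1.24829972 1.09061584]
T 0.07 [160. 180.] [ 0.6082 -0.2561] 0.0458 63
T 0.07 [359. 198.] [0.5847 0.2675] 0.0585 86
T 0.07 [170. 201.] [ 0.6125 -0.2533] 0.046 40
T 0.07 [250. 214.] [ 0.6419 -0.0018] 0.0363 126
T 0.07 [340. 224.] [0.5877 0.2655] 0.059 42
T 0.078 [163. 176.] [ 0.605  -0.2567] 0.0428 41
T 0.078 [353. 210.] [0.5865 0.2671] 0.0602 214
T 0.09 [160. 187.] [ 0.6106 -0.2551] 0.0483 170
L [216. 170.] [ 463.5 -138.2] 65.9
L 
[... 377 characters left out ...]
.0207))
K ([180.0, 134.0], 50, [0.4312, 0.3647], np.float64(0.0407))
mat z 0.0010596894318840703 0.04139134011621155 mat xy [-0.08186658 -0.71427214] [0.72963822 1.61056296]
T 0.07 [233. 121.] [0.5885 0.2691] 0.0578 80
T 0.07 [234. 136.] [0.5875 0.2673] 0.061 90
T 0.07 [287. 170.] [ 0.6423 -0.0028] 0.0363 120
T 0.07 [329. 224.] [ 0.6117 -0.2546] 0.0463 123
T 0.07 [325. 249.] [ 0.6108 -0.2554] 0.0492 120
T 0.078 [234. 126.] [0.587  0.2665] 0.0602 144
T 0.078 [330. 222.] [ 0.6113 -0.255 ] 0.0468 123
T 0.078 [324. 246.] [ 0.6111 -0.2553] 0.0494 124
T 0.09 [328. 231.] [ 0.6106 -0.256 ] 0.0482 255
L [181. 138.] [434.7 373. ] 41.0
L [212. 189.] [451.7  69.8] 53.4
L [244. 239.] [ 465.5 -138. ] 65.2
```

```bash
python3 - <<'E'
from h import *
p,d,K,T=load("wrist0"); W=cloud(d,K,T)
m=(W[...,2]<.30)&(W[...,2]>.10)&(d>0)
m[:, :]&=True
lo=m&(W[...,2]<.26)
for c in comps(m,50):
    q=W[c]; print(c.sum(),np.argwhere(c).mean(0)[::-1].round(), "zmin",np.percentile(q[:,2],[0,1,5,50]).round(4))
for (u0,u1) in ((100,170),(345,410)):
    mm=m.copy(); mm[:,:u0]=0; mm[:,u1:]=0; mm[300:]=0
    print(np.percentile(W[mm][:,2],[0,1,5,50,95]).round(4), 'TCP z .2385')
# spool, board
p,d,K,T=load("scene0"); W=cloud(d,K,T)
m=(abs(W[...,2]-.036)<.005); m[:180]=0;m[220:]=0;m[:,:295]=0;m[:,325:]=0
print("spool",W[m][:,:2].mean(0),m.sum(),W[m][:,:2].min(0),W[m][:,:2].max(0))
print(W[196,231],W[205,310])
E
python3 - <<'E'
from bench import bot
from h import *
t0=bot.current_t(); bot.close(); print(bot.current_t()-t0, bot.current_grip_width(),bot.current_position())
p,d,K,T=grab("wrist","w1"); W=cloud(d,K,T)
m=(W[...,2]<.30)&(W[...,2]>.10)&(d>0); m[310:]=0; m[:,:150]=0;m[:,370:]=0
print(np.percentile(W[m][:,2],[0,1,5,50,95]).round(4),m.sum())
t0=bot.current_t(); bot.ungrasp(); print(bot.current_t()-t0)
E
```

```text
7555 [ 95. 304.] zmin [0.2444 0.2476 0.2539 0.2932]
7794 [417. 305.] zmin [0.2436 0.2473 0.2538 0.2935]
[0.2444 0.2458 0.2495 0.2695 0.2912] TCP z .2385
[0.2436 0.2456 0.2491 0.2687 0.2904] TCP z .2385
spool [0.55739576 0.15395575] 264 [0.52850203 0.12715144] [0.58485582 0.18139677]
[ 0.55863352 -0.07371357  0.01575824] [0.56357213 0.15385195 0.03441686]
0.7666999999999999 0.0002388875605063603 [ 0.16688581 -0.65404551  0.23933914]
[0.2351 0.2395 0.2469 0.2836 0.2975] 9236
0.7833
```

View pics/w1.png

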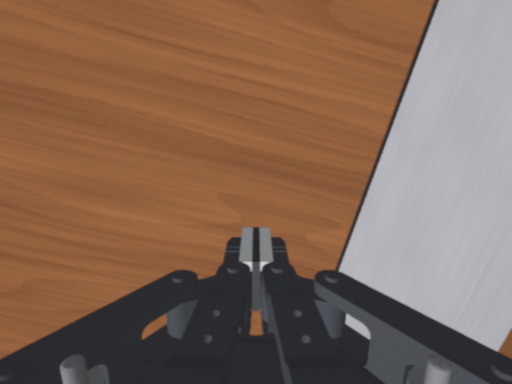

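```bash
cat >> h.py <<'E'
def pose(bot,x,y,z,th):
    """reachable joint-space move, of the two equal grasps the one with the least wrist travel"""
    q0=np.array(bot.current_joints()); best=None
    for t in (th,th+np.pi):
        q=bot.ik([x,y,z],quat(t))
        if q is not None:
            c=np.abs(np.array(q)-q0).max()+ (10 if abs(q[6])>2.6 else 0)
            if best is None or c<best[0]: best=(c,t)
    if best is None: raise RuntimeError("no ik %s"%([x,y,z,th],))
    bot.move_pose([x,y,z],quat(best[1])); return best[1]
def sinks(n="scene"):
    p,d,K,T=grab(n); hs,kn=find(p,d,K,T); out=[]
    for h in hs:
        c=np.array(h[2])/1000; (w,l),a=h[3],np.radians(h[4])
        short=a if w<l else a+np.pi/2
        out.append((c[0],c[1],short,min(w,l),max(w,l)))
    return out
def nearest(L,xy,r=.06):
    L=[l for l in L if np.hypot(l[0]-xy[0],l[1]-xy[1])<r]
    return min(L,key=lambda l:np.hypot(l[0]-xy[0],l[1]-xy[1])) if L else None
TW=np.array([.587,.267])
def pick_sink(bot,xy,dxy,jaw,bylen=False,zr=.074):
    t0=bot.current_t(); s=nearest(sinks(),xy)
    print("found",np.round(s,4)); assert s is not None and s[3]>.02 and s[4]>.048
    th=s[2]+(np.pi/2 if bylen else 0)
    zg=.006 if bylen else .010
    pose(bot,s[0],s[1],.10,th)
    st=bot.move_straight([s[0],s[1],zg],vel=.2,f_stop=15)
    print("stop",st,bot.current_position().round(4))
    if st: return False
    bot.close(60); w=bot.current_grip_width(); print("width",round(w,4),"F",np.round(bot.current_force(),1))
    bot.move_straight([s[0],s[1],.17],vel=.25); w=bot.current_grip_width(); print("lifted width",round(w,4),"t",bot.current_t()-t0)
    if w<.02: return False
    x,y=TW+dxy
    th=pose(bot,x,y,.17,jaw)
    bot.move_straight([x,y,zr],vel=.15,f_stop=15); print("at",bot.current_position().round(4),bot.current_grip_width())
    bot.ungrasp(); bot.move_straight([x,y,.17],vel=.3); print("t",bot.current_t()-t0,bot.current_t())
    return True
E
python3 - <<'E'
from bench import bot
from h import *
pose(bot,.48,-.386,.17,np.radians(40)); print(bot.current_t())
a=np.radians(0)
print(pick_sink(bot,(.4815,-.386),.016*np.array([1,0]),a))
p,d,K,T=grab("scene","s1"); grab("side","d1")
E
```

```text
3.2917
found [ 0.4816 -0.3856  0.7173 34.1    57.8   ]
stop False [ 0.483  -0.3863  0.0118]
width 0.0283 F [-0.4 -0.   6. ]
lifted width 0.0284 t 2.3832999999999998
at [0.6034 0.2677 0.0749] 0.028834677895316622
t 6.6 9.8917
True
```

```bash
python3 -c "
import cv2,numpy as np
a=cv2.imread('pics/s1.png')[120:270,80:440];b=cv2.imread('pics/d1.png')[90:340,130:380]
a=cv2.resize(a,None,fx=2,fy=2,interpolation=2)
cv2.imwrite('pics/s1c.png',a);cv2.imwrite('pics/d1c.png',cv2.resize(b,None,fx=2,fy=2))"
```

```text
(no output)
```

View pics/s1c.png

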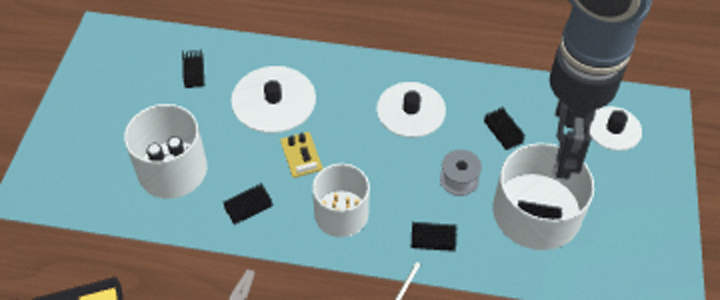

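View pics/d1c.png

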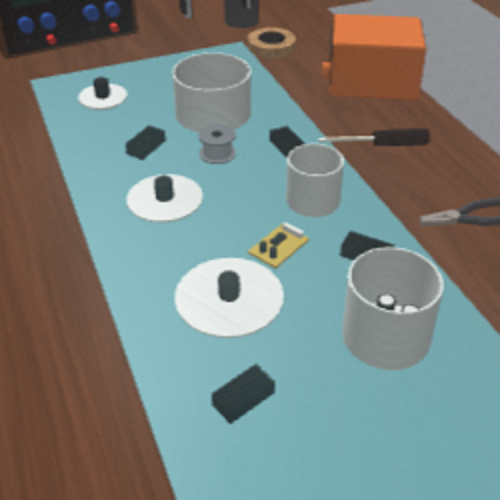

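The first heatsink lies in the wide tin (enlarged scene view, about (540,210)). I'll continue with the others.

```bash
python3 - <<'E'
from bench import bot
from h import *
A=np.array
r=pick_sink(bot,(.4327,-.274),A([-.017,0]),0); print(r)
if r:
  r=pick_sink(bot,(.654,-.132),A([0,.016]),np.pi/2); print(r)
grab("scene","s2")
print(np.round(sinks(),3))
E
python3 -c "
import cv2
a=cv2.imread('pics/s2.png')[120:270,80:440]
cv2.imwrite('pics/s2c.png',cv2.resize(a,None,fx=2,fy=2,interpolation=2))"
```

```text
found [ 0.4341 -0.2736  1.9303 28.7    52.1   ]
stop False [ 0.4351 -0.273   0.0105]
width 0.0292 F [-1.3 -0.5  5.2]
lifted width 0.0286 t 4.050000000000001
at [0.5705 0.2676 0.0748] 0.02879489816930815
t 7.908299999999999 17.9
True
found [ 0.6548 -0.132   0.6946 31.3    57.7   ]
stop False [ 0.6556 -0.1312  0.0106]
width 0.0288 F [-1.3 -0.4  4.6]
lifted width 0.0286 t 3.525000000000002
at [0.5877 0.2834 0.0749] 0.028724140300822026
t 6.925000000000001 24.825
True
[[ 0.463  0.21   2.236 30.9   59.   ]
 [ 0.662  0.129  0.094 30.9   57.2  ]]
```

View pics/s2c.png

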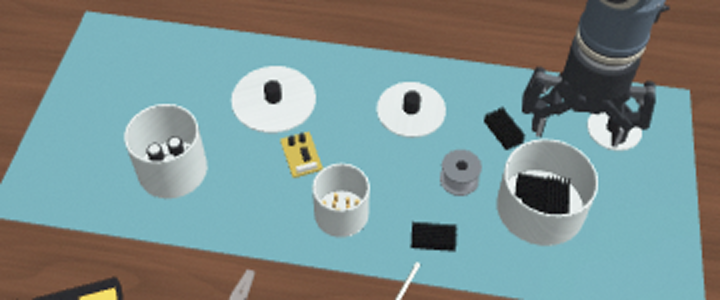

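```bash
cat >> h.py <<'E'
def rims(n="scene",lst=None):
    p,d,K,T=lst or grab(n); W=cloud(d,K,T); out={}
    for nm,H,ro,g in (("wide",.078,.0605,TW),("middle",.09,.0485,(.6106,-.2556)),("narrow",.07,.0365,(.642,-.002))):
        q=W[(abs(W[...,2]-H)<.004)&(p.min(-1)>90)&(np.hypot(W[...,0]-g[0],W[...,1]-g[1])<ro+.025)][:,:2]
        if len(q)<30: out[nm]=None; continue
        c,r=circ(q)
        for _ in range(3):
            e=abs(np.hypot(*(q-c).T)-ro)<.006
            if e.sum()<20: break
            c,r=circ(q[e])
        out[nm]=(c.round(4),round(r,4),len(q))
    return out
E
python3 - <<'E'
from bench import bot
import h
from h import *
A=np.array
print(rims(),rims("side"))
h.TW=A([.589,.269])if False else TW
r=pick_sink(bot,(.662,.129),A([0,-.017]),np.pi/2); print(r)
if r:
  r=pick_sink(bot,(.463,.2105),A([0.0,0]),0); print(r)
grab("scene","s3")
print(rims(),rims("side"))
print(np.round(sinks(),3))
E
python3 -c "
import cv2
a=cv2.imread('pics/s3.png')[120:270,80:440]
cv2.imwrite('pics/s3c.png',cv2.resize(a,None,fx=2,fy=2,interpolation=2))"
```

```text
{'wide': (array([0.5835, 0.2713]), np.float64(0.0601), 221), 'middle': (array([ 0.6104, -0.2552]), np.float64(0.0483), 168), 'narrow': (array([ 0.6419, -0.0019]), np.float64(0.0362), 130)} {'wide': (array([0.5844, 0.2709]), np.float64(0.0604), 153), 'middle': (array([ 0.6105, -0.2561]), np.float64(0.0482), 265), 'narrow': (array([ 0.642 , -0.0026]), np.float64(0.0363), 125)}
found [ 0.6618  0.1286  0.096  32.6    57.3   ]
stop False [0.6624 0.1296 0.0107]
width 0.0285 F [-1.  -0.6  4.9]
lifted width 0.0286 t 2.9917000000000016
at [0.5876 0.2505 0.0748] 0.02890903186567506
t 5.850000000000001 30.875
TrueTraceback (most recent call last):
  File "<stdin>", line 9, in <module>
  File "h.py", line 74, in pick_sink
    print("found",np.round(s,4)); assert s is not None and s[3]>.02 and s[4]>.048
                  ~~~~~~~~^^^^^
    return _wrapfunc(a, 'round', decimals=decimals, out=out)
    return _wrapit(obj, method, *args, **kwds)
    result = getattr(arr, method)(*args, **kwds)
TypeError: unsupported operand type(s) for *: 'NoneType' and 'float'
[ WARN:0@0.013] global loadsave.cpp:275 findDecoder imread_('pics/s3.png'): can't open/read file: check file path/integrity
Traceback (most recent call last):
TypeError: 'NoneType' object is not subscriptable
```

```bash
python3 - <<'E'
from bench import bot
from h import *
pose(bot,.62,.08,.2,np.radians(90))
grab("scene","s3"); grab("side","d3")
print(rims(),rims("side"))
print(np.round(sinks(),3))
E
python3 -c "
import cv2
a=cv2.imread('pics/s3.png')[120:270,80:440]
cv2.imwrite('pics/s3c.png',cv2.resize(a,None,fx=2,fy=2,interpolation=2))"
```

```text
{'wide': (array([0.5843, 0.2634]), np.float64(0.0602), 210), 'middle': (array([ 0.6104, -0.2551]), np.float64(0.0483), 176), 'narrow': (array([ 0.6418, -0.0019]), np.float64(0.0361), 125)} {'wide': (array([0.5852, 0.2629]), np.float64(0.0601), 148), 'middle': (array([ 0.6106, -0.256 ]), np.float64(0.0483), 256), 'narrow': (array([ 0.6424, -0.0027]), np.float64(0.0362), 124)}
[[ 0.462  0.211  2.234 32.6   59.6  ]]
```

View pics/s3c.png

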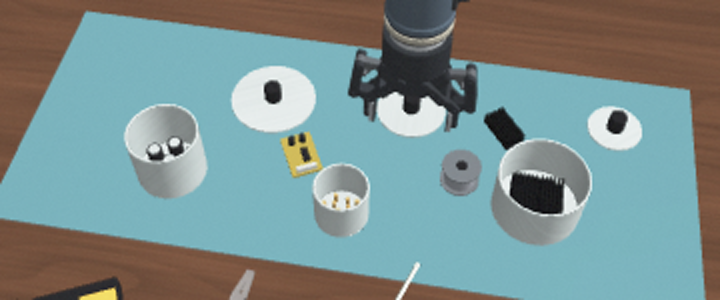

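```bash
python3 - <<'E'
from bench import bot
import h
from h import *
h.TW=np.array([.5847,.2632])
r=pick_sink(bot,(.462,.211),np.array([-.0,0]),np.pi/2,zr=.080); print(r)
pose(bot,.47,-.138,.2,0)
grab("scene","s4"); P=grab("side","d4")
print(rims(),rims("side"))
print(np.round(sinks(),3))
c=rims()["wide"][0]
for n in ("scene","side"):
    p,d,K,T=grab(n); W=cloud(d,K,T); m=(np.hypot(W[...,0]-c[0],W[...,1]-c[1])<.057)&(p.max(-1)<70)
    print(n,"max z in tin",np.percentile(W[m][:,2],[50,95,99]),m.sum())
E
python3 -c "
import cv2
a=cv2.imread('pics/s4.png')[120:270,80:440]
cv2.imwrite('pics/s4c.png',cv2.resize(a,None,fx=2,fy=2,interpolation=2))"
```

```text
found [ 0.4635  0.2114  2.2218 31.8    58.9   ]
stop False [0.4647 0.2116 0.0106]
width 0.0282 F [-0.6 -0.4  6.4]
lifted width 0.0285 t 2.9083999999999968
at [0.5851 0.2635 0.0809] 0.028433831010537022
t 5.3084000000000024 37.2167
True
{'wide': (array([0.5843, 0.2635]), np.float64(0.0602), 218), 'middle': (array([ 0.6106, -0.2551]), np.float64(0.0482), 188), 'narrow': (array([ 0.642, -0.002]), np.float64(0.0363), 128)} {'wide': None, 'middle': (array([ 0.6104, -0.2561]), np.float64(0.0483), 259), 'narrow': (array([ 0.6423, -0.0025]), np.float64(0.0362), 125)}
[]
scene max z in tin [0.04817132 0.06569797 0.06746972] 477Traceback (most recent call last):
  File "<stdin>", line 13, in <module>
    return _quantile_unchecked(
        a, q, axis, out, overwrite_input, method, keepdims, weights)
    return _ureduce(a,
                    func=_quantile_ureduce_func,
    ...<5 lines>...
                    overwrite_input=overwrite_input,
                    method=method)
    r = func(a, **kwargs)
    result = _quantile(arr,
                       quantiles=q,
    ...<2 lines>...
                       out=out,
                       weights=wgt)
    slices_having_nans = np.isnan(arr[-1, ...])
                                  ~~~^^^^^^^^^
IndexError: index -1 is out of bounds for axis 0 with size 0
```

View pics/s4c.png

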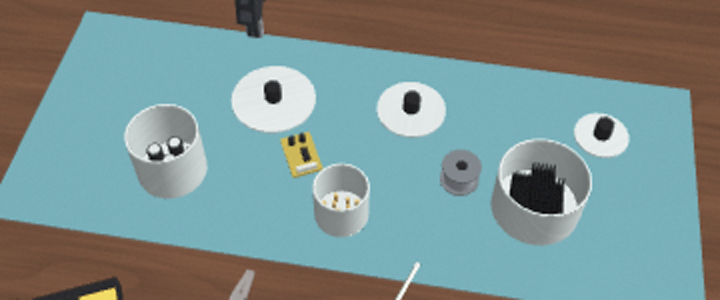

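All five are in the tin, stack top at about 65 mm, which is below the plug's 70 mm. The narrow lid has been nudged and is now at about (600,132) in the enlarged view. Next I'll locate the wide lid with the wrist camera.

```bash
cat >> h.py <<'E'
LR={"wide":.064,"middle":.052,"narrow":.040}
def lid(nm,P,g,zf=.011):
    """flange circle: white mask edge cast on the flange-top plane; knob: dark blob top"""
    p,d,K,T=P
    v,u=np.mgrid[:p.shape[0],:p.shape[1]]
    hsv=cv2.cvtColor(p,cv2.COLOR_RGB2HSV); white=((hsv[...,1]<45)&(hsv[...,2]>120)).astype(np.uint8)
    xy=ray(np.c_[u.ravel(),v.ravel()],zf,K,T).reshape(p.shape[:2]+(2,))
    near=np.hypot(xy[...,0]-g[0],xy[...,1]-g[1])<LR[nm]+.03
    cs=cv2.findContours(white*near.astype(np.uint8),0,cv2.CHAIN_APPROX_NONE)[0]
    c=max(cs,key=cv2.contourArea)[:,0,:]
    q=ray(cv2.convexHull(c)[:,0,:],zf,K,T) if False else ray(c,zf,K,T)
    m,r=circ(q)
    for _ in range(4):
        e=abs(np.hypot(*(q-m).T)-LR[nm])<.004
        if e.sum()<20: break
        m,r=circ(q[e])
    W=cloud(d,K,T); k=(p.max(-1)<75)&near&(W[...,2]>zf+.022)&(W[...,2]<zf+.034)
    kk=W[k][:,:2]; kc=(kk.min(0)+kk.max(0))/2 if len(kk) else None
    return m.round(4),round(r,4),int(e.sum()),None if kc is None else kc.round(4)
E
python3 - <<'E'
from bench import bot
from h import *
P=grab("wrist","w2"); g=(.4645,-.138)
print(bot.current_position())
print("wrist",lid("wide",P,g))
for n in("scene","side"):
    P=grab(n); print(n,lid("wide",P,g))
E
```

```text
[ 0.47011126 -0.13783388  0.1999782 ]
wrist (array([ 0.4633, -0.1404]), np.float64(0.0636), 330, array([ 0.4636, -0.1395]))
scene (array([ 0.4643, -0.139 ]), np.float64(0.0629), 106, array([ 0.4676, -0.1389]))
side (array([ 0.4645, -0.1387]), np.float64(0.0636), 134, array([ 0.471 , -0.1481]))
```

View pics/w2.png

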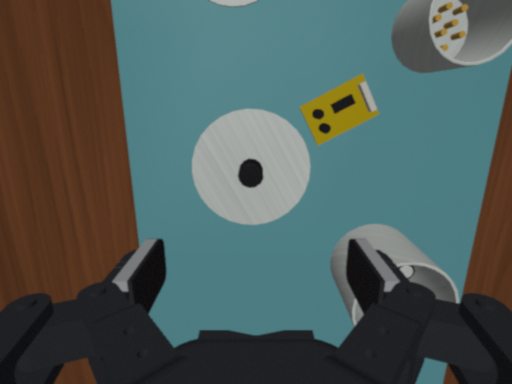

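```bash
cat >> h.py <<'E'
RH={"wide":.078,"middle":.090,"narrow":.070}
def place_lid(bot,nm,L,tin,th,zg=.022,lidref=None):
    """grip the knob at L, carry by (tin-lidref) with the jaws' direction kept, lower onto the rim"""
    t0=bot.current_t()
    th=pose(bot,L[0],L[1],.11,th)
    st=bot.move_straight([L[0],L[1],zg],vel=.15,f_stop=15); print("stop",st)
    if st: return False
    bot.close(80); g=bot.current_position(); print("width",round(bot.current_grip_width(),4),"tcp",g.round(4),"F",np.round(bot.current_force(),1))
    bot.move_straight([L[0],L[1],.19],vel=.2)
    w=bot.current_grip_width(); print("lift width",round(w,4))
    if w<.02: return False
    x,y=tin[0]+L[0]-lidref[0],tin[1]+L[1]-lidref[1]
    bot.move_pose([x,y,.19],quat(th)); bot.pause(.3)
    zs=zg+RH[nm]-.008
    bot.move_straight([x,y,zs+.014],vel=.12); bot.pause(.2)
    print("hover",bot.current_position().round(4),"F",np.round(bot.current_force(),1))
    st=bot.move_straight([x,y,zs+.001],vel=.03,f_stop=12)
    bot.pause(.2); z=bot.current_position(); print("lower stop",st,z.round(4),"above seat",round(z[2]-zs-(g[2]-zg),4),"F",np.round(bot.current_force(),1),"t",bot.current_t()-t0)
    return True
E
python3 - <<'E'
from bench import bot
from h import *
print(place_lid(bot,"wide",(.464,-.1392),(.5848,.2632),0,lidref=(.4644,-.1388)))
grab("scene","s5");grab("side","d5")
E
python3 -c "
import cv2
a=cv2.imread('pics/s5.png')[120:270,80:440]
b=cv2.imread('pics/d5.png')[60:240,130:350]
cv2.imwrite('pics/s5c.png',cv2.resize(a,None,fx=2,fy=2,interpolation=2));cv2.imwrite('pics/d5c.png',cv2.resize(b,None,fx=3,fy=3,interpolation=2))"
```

```text
stop False
width 0.0235 tcp [ 0.4643 -0.1393  0.0227] F [-1.3  0.6  6. ]
lift width 0.0238
hover [0.5849 0.2631 0.107 ] F [-0.1 -0.4 -0.3]
lower stop False [0.5844 0.2628 0.0928] above seat 0.0001 F [ 0.8 -0.  -1. ] t 6.449999999999996
True
```

View pics/s5c.png

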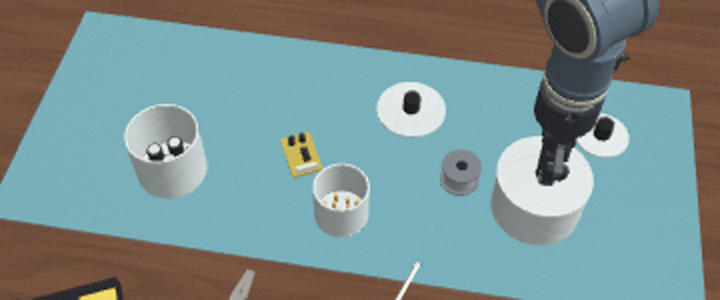

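View pics/d5c.png

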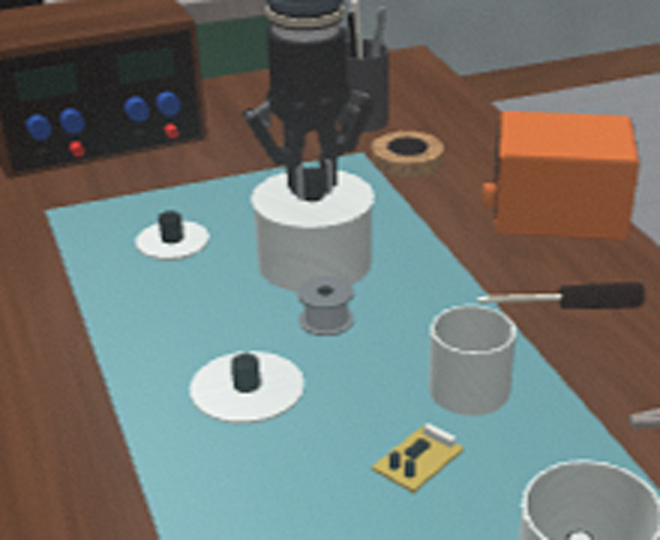

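Fully down with hardly any force, and the flange looks flush on the rim. I'll release it and look at the middle lid.

```bash
python3 - <<'E'
from bench import bot
from h import *
x,y,z=bot.current_position()
bot.ungrasp(); bot.move_straight([x,y,.2],vel=.25)
pose(bot,.455,.07,.2,np.pi/2)
print(bot.current_t())
grab("scene","s6")
for n in("wrist","scene","side"):
    P=grab(n); print(n,"middle",lid("middle",P,(.45,.07)))
    if n!="wrist":
        print("tin",rims(n,P)["middle"],"seated wide lid",lid("wide",P,(.5845,.263),zf=.081))
        W=cloud(P[1],P[2],P[3]); m=(np.hypot(W[...,0]-.5845,W[...,1]-.263)<.055)&(P[0].min(-1)>150)&(abs(W[...,2]-.081)<.02)
        A=np.c_[W[m][:,:2]-[.5845,.263],np.ones(m.sum())]; print("plane tilt,z",np.linalg.lstsq(A,W[m][:,2],rcond=None)[0].round(4),m.sum())
E
python3 -c "
import cv2
a=cv2.imread('pics/s6.png')[120:270,80:440]
cv2.imwrite('pics/s6c.png',cv2.resize(a,None,fx=2,fy=2,interpolation=2))"
```

```text
48.125
wrist middle (array([0.4474, 0.0686]), np.float64(0.0518), 268, array([0.4484, 0.0685]))
scene middle (array([0.4484, 0.0698]), np.float64(0.0511), 88, array([0.4498, 0.0696]))
tin (array([ 0.6105, -0.2552]), np.float64(0.0483), 164) seated wide lid (array([0.5934, 0.2619]), np.float64(0.0638), 41, array([0.5871, 0.2611]))
plane tilt,z [ 0.0015 -0.0019  0.0819] 1002
side middle (array([0.4488, 0.0704]), np.float64(0.0517), 89, array([0.4479, 0.0659]))
tin (array([ 0.6105, -0.2561]), np.float64(0.0482), 261) seated wide lid (array([0.5815, 0.2443]), np.float64(0.0672), 13, array([0.5818, 0.2586]))
plane tilt,z [0.0031 0.0008 0.0819] 377
```

View pics/s6c.png

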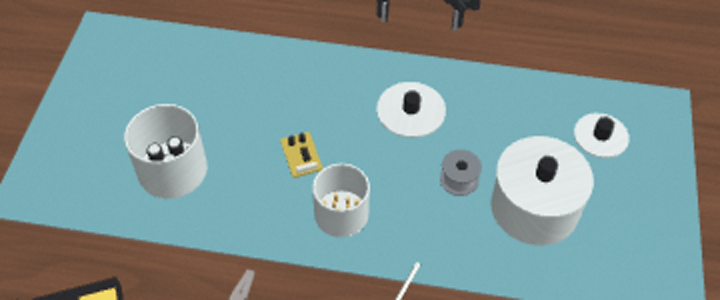

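The wide lid is level (tilt below 0.004 rad) with its flange top at 82 mm. Next the middle lid.

```bash
python3 - <<'E'
from bench import bot
from h import *
r=place_lid(bot,"middle",(.4482,.0694),(.6105,-.2556),np.pi/2,lidref=(.4486,.0701)); print(r)
grab("scene","s7")
x,y,z=bot.current_position()
if r and z<.110:
    bot.ungrasp(); bot.move_straight([x,y,.2],vel=.25)
    pose(bot,.45,.36,.2,np.pi/2)
    print(bot.current_t())
    grab("scene","s7")
    for n in("wrist","scene","side"):
        P=grab(n); print(n,"narrow",lid("narrow",P,(.45,.36)))
        if n!="wrist":
            print("tin",rims(n,P)["narrow"])
            W=cloud(P[1],P[2],P[3]); m=(np.hypot(W[...,0]-.6105,W[...,1]+.2556)<.045)&(P[0].min(-1)>150)&(abs(W[...,2]-.093)<.02)
            A=np.c_[W[m][:,:2]-[.6105,-.2556],np.ones(m.sum())]; print("plane tilt,z",np.linalg.lstsq(A,W[m][:,2],rcond=None)[0].round(4),m.sum())
E
python3 -c "
import cv2
a=cv2.imread('pics/s7.png')[120:270,80:440]
cv2.imwrite('pics/s7c.png',cv2.resize(a,None,fx=2,fy=2,interpolation=2))"
```

```text
stop False
width 0.0234 tcp [0.4485 0.0695 0.0227] F [-2.1  0.1  6.5]
lift width 0.0235
hover [ 0.6107 -0.2566  0.1191] F [-0.1 -0.  -1.4]
lower stop False [ 0.6101 -0.2563  0.1048] above seat 0.0001 F [0.1 0.7 0.5] t 6.158299999999997
True
57.9667
wrist narrow (array([0.4476, 0.3519]), np.float64(0.0398), 206, array([0.4487, 0.352 ]))
scene narrow (array([0.4489, 0.3526]), np.float64(0.039), 69, array([0.4494, 0.3512]))
tin (array([ 0.6418, -0.0022]), np.float64(0.0363), 121)
plane tilt,z [ 0.0011 -0.0038  0.0942] 580
side narrow (array([0.4488, 0.3523]), np.float64(0.0396), 47, array([0.448 , 0.3486]))
tin (array([ 0.6424, -0.0024]), np.float64(0.0364), 124)
plane tilt,z [ 0.0028 -0.0008  0.0935] 810
```

View pics/s7c.png

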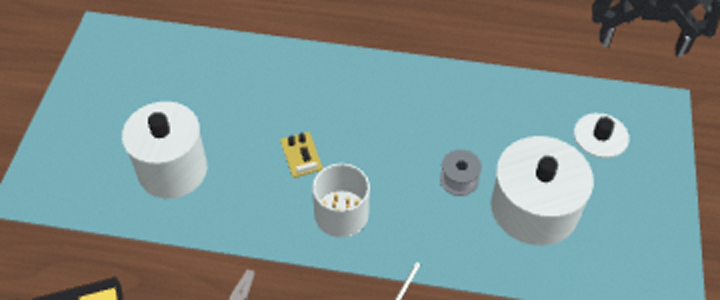

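Middle lid seated and level. Now the narrow lid.

```bash
python3 - <<'E'
from bench import bot
from h import *
r=place_lid(bot,"narrow",(.4482,.352),(.6421,-.0023),np.pi/2,lidref=(.4488,.3525)); print(r)
x,y,z=bot.current_position()
if r and z<.090:
    bot.ungrasp(); bot.move_straight([x,y,.2],vel=.25)
    bot.move_pose([.45,-.3,.3],bot.current_eef_rot()); bot.pause(.5)
    print(bot.current_t())
for n in("scene","side"):
    P=grab(n,"e_"+n); p,d,K,T=P; W=cloud(d,K,T)
    for nm,c in (("wide",(.5845,.263)),("middle",(.6105,-.2556)),("narrow",(.642,-.0023))):
        H=RH[nm]+.003; Rr=LR[nm]
        m=(np.hypot(W[...,0]-c[0],W[...,1]-c[1])<Rr+.02)&(p.min(-1)>110)&(abs(W[...,2]-H)<.006)
        q=W[m]; A=np.c_[q[:,:2]-c,np.ones(len(q))]; k=cv2.minEnclosingCircle((q[:,:2]*1000).astype(np.float32))
        kn=W[(np.hypot(W[...,0]-c[0],W[...,1]-c[1])<.03)&(p.max(-1)<75)&(W[...,2]>H+.022)]
        print(n,nm,"tilt,z",np.linalg.lstsq(A,q[:,2],rcond=None)[0].round(4),"circle",np.round(k[0],1),round(k[1],1),len(q),"knob z",kn[:,2].max().round(4) if len(kn) else None)
E
python3 -c "
import cv2
a=cv2.imread('pics/e_scene.png')[120:270,80:440];b=cv2.imread('pics/e_side.png')[90:290,130:380]
cv2.imwrite('pics/s8c.png',cv2.resize(a,None,fx=2,fy=2,interpolation=2));cv2.imwrite('pics/d8c.png',cv2.resize(b,None,fx=2.8,fy=2.8,interpolation=2))"
```

```text
stop False
width 0.024 tcp [0.4485 0.3523 0.0227] F [-1.  -1.3  6.4]
lift width 0.0237
hover [ 0.6421 -0.0027  0.0989] F [-0.5 -0.5 -1.2]
lower stop False [ 0.6415 -0.0028  0.0847] above seat 0.0 F [ 0.1 -0.3 -0.5] t 6.466600000000007
True
67.7417
scene wide tilt,z [-0.0008 -0.0005  0.0818] circle [583.2 264. ] 65.6 1428 knob z 0.1136
scene middle tilt,z [-0.004  -0.0035  0.0941] circle [ 609.9 -256.5] 53.7 836 knob z 0.1264
scene narrow tilt,z [0.0009 0.0001 0.074 ] circle [641.1  -2.3] 40.9 499 knob z 0.1053
side wide tilt,z [0.0021 0.009  0.0817] circle [583.8 262.6] 65.4 477 knob z 0.1123
side middle tilt,z [0.0044 0.0041 0.0933] circle [ 610.8 -255.1] 53.2 1199 knob z 0.1242
side narrow tilt,z [-0.0023  0.0341  0.0733] circle [643.1  -2.4] 40.9 33 knob z None
```

View pics/s8c.png

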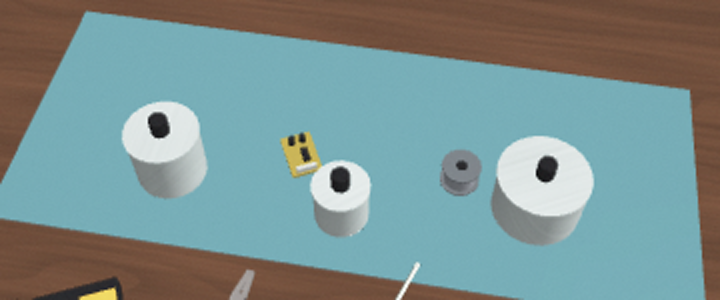

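View pics/d8c.png

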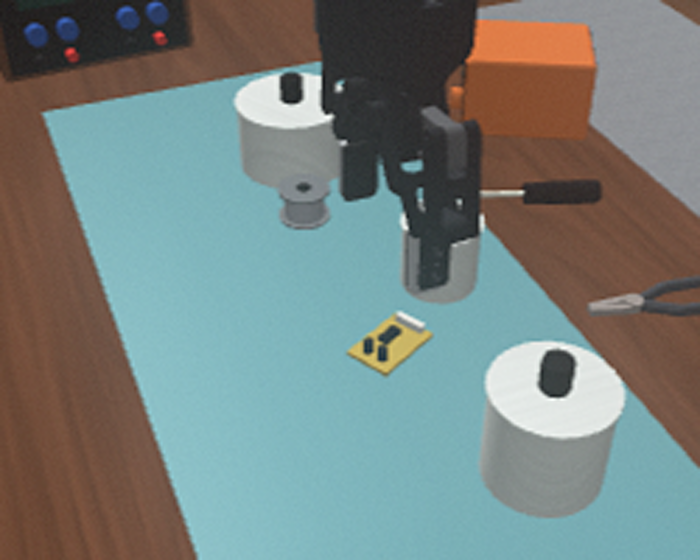

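All three lids look seated and level, and the arm is clear, so I'm handing the job in.

```bash
python3 -c "
from bench import bot
bot.close_job(); print(bot.current_t())"
```

```text
the job is handed in; nothing more can be done
the job is handed in; nothing more can be done
```

All five heatsinks are in the widest tin, and each tin is closed with its own lid, knob up. I handed the job in at about 68 s of the 208 s allowed.

- **Lids:** from the scene camera, all three lids were level within about 0.006 rad. The flange tops read 82, 94 and 74 mm, against 81, 93 and 73 mm when seated. The camera reads heights about 1 mm high, so this fits. The lid centres agreed with the tins within about 2 mm, and each lid went down with almost no force.
- **Heatsinks:** before the wide lid went on, the top of the stack was at about 65 mm, below the 70 mm where the plug ends.
- **Disturbances:** the wide tin slid about 4 mm while the heatsinks were dropped in. The narrow lid was knocked aside during the run. I measured both again before using them.
- **Board and spool:** I did not touch them, and they look unmoved in the last picture. I did not measure their final positions.
- **Weak check:** in the last side view the arm hid most of the narrow lid. The 33 points visible gave a tilt of 0.034 rad, which disagrees with the scene camera's 0.001 rad from 499 points. I trusted the scene camera.

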